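# Set out the ball-knobbed sanding bar

## Robot

A 6-joint arm with a two-finger parallel gripper is mounted at the origin on the work surface. World frame = base frame: x ahead of the robot, y to its left, z up, the work surface at z = 0. Lengths are in mm, angles in rad, forces in N, time in s.
With the tool pointing down it reaches from about 275 to 825 mm from the base axis. Payload 5.2 kg.
Tool frame: the origin (TCP) lies at the very end of the fingers, on their centre line; the grasp point (between the pads) lies 19 mm behind it; z points along the fingers, y is the direction in which the jaws open and shut (so a half turn about z gives the same grasp; the last joint's range is limited). The gripper opens to 93 mm and grips with 3 to 60 N. Pads are 15 mm wide; open, the fingers measure 128 mm over their backs; the gripper's body (75 mm by 188 mm) begins 65 mm behind the grasp point.
Start: joints at [-1.521, 0.259, 1.535, -0, 1.348, -0.203], TCP at [137.585, -532.518, 218.653] pointing down, gripper open.
Joint ranges: [-3.14, 3.14], [-0.91, 2.08], [0.19, 2.58], [-1.22, 4.36], [0.22, 2.71], [-3.12, 3.12]. Speed limits (rad/s): [2.57, 2.57, 3.14, 3.14, 3.14, 3.14].

## Interface

Orientations are given as [roll, pitch, yaw] about the fixed x, y, z axes, in that order (R = Rz(yaw) Ry(pitch) Rx(roll)).
In Python, from bench import robot gives the robot as it stands. The module is installed in compiled form; this text tells all that it offers. Calls block until the motion is done:
- robot.move_ptp(position, orientation): joint-space move of the TCP to a pose.
- robot.move_linear(position, ori=None, speed=150, f_stop=None): straight line of the TCP; ori=None keeps the orientation; speed is the mean speed in mm/s. With f_stop (N) it stops when the force on the tool has changed by that much, and returns True; else False.
- robot.move_j(angles): joint-space move.
- robot.move_gripper(opening): opening from 0.0 (shut) to 1.0 (fully open); the grip force is fixed at half the most; returns when the fingers have stopped.
- robot.sleep(seconds).
- robot.inverse_kinematics(position, orientation): joint angles nearest the present ones, or None.
- robot.get_image(name): name is "side" or "top" or "wrist"; returns a dict with "img" (420x560x3 uint8, blue, green, red), "fovy" (degrees; the focal length in pixels is half the picture's height over the tangent of half this angle, whatever the lens; pixels are square), "cx", "cy" (the principal point, pixels), "eye" and "orientation" of the camera in the world. Camera axes: x right, y down, z forward; pixel columns grow to the right and rows downward; lengths in mm; the calibration is good to about 2 mm. A picture is of the moment at which its call begins. There is no depth.
A pose or a line that the arm cannot do raises robot.MotionError and nothing moves.
- robot.hand_in(): hands the job in, once; it reports no verdict.
Readings, each from a call of its own:
- robot.current_t(): time.
- robot.current_qpos(): joint angles.
- robot.current_joint_vel(): joint speeds.
- robot.current_joint_efforts(): joint torques, N m.
- robot.current_tcp_pos(): TCP position.
- robot.current_eef_rot(): TCP orientation.
- robot.current_contact_force(): force on the tool from outside, world axes, zero at the start.
- robot.current_ft_torque(): the same for the moment, N m.
- robot.current_gripper_width(): opening from 0.0 (shut) to 1.0 (fully open).
Only numpy, scipy, OpenCV 4.12 (cv2) and the standard library are available. Lean on these libraries where they do the work, as an engineer would, in place of code of your own. Each camera call takes 0.05 s, during which the arm holds its last target.

## Task

Take the sanding bar with the ball knob out of the spring clips of the white rack: roll it level, sideways and outward past the springy jaws until it is clear of the steel hooks above it, without wrenching it up against those rigid hooks. Then lay it in both V notches of the brown wooden rest, collars outside the notches, either way round; set it down rather than drop it, and let go. Leave the other sanding bar in its clips and everything else on the bench where it is.

Things in the scene. Friction and masses are not known exactly. Their poses are not given: they have to be found in the camera images.
- rack: Fixed white two-sided rack, base 160 (x) x 150 (y) x 10 mm; origin: centre of its underside on the bench; z up. Two white posts, 75 (x) x 14 (y) mm, 96 tall, at y = -56 and +56 mm; between them 98 mm of y is clear down to the base. A bar lies on each side, axis along rack y at x = -50 or +50 mm, 75 mm above the bench, touching the posts, on ledges 1 cm thick under it at the posts.
- clip_neg (a point): Middle of the bar place on the rack's -x side (x = -50, y = 0, z = 75 mm of the rack; axes as the rack's). A bar here comes out level towards rack -x. At each post a springy steel jaw holds it in front: upright strip 12 mm wide, hinged 15 mm outward of and 24 mm below the bar's axis, tip 5 mm above the axis, 1 mm off the bar.
- clip_pos (a point): The same on the rack's +x side (x = +50 mm): a bar here comes out towards rack +x. Moving outward it pushes its two jaws over (about 11 N for both at first, up to about 20 N); they fold outward up to 1.5 rad unharmed and spring back behind it. The bar can rise once its axis has gone more than 20 mm outward.
- hooks: Rigid steel strips (116 mm along rack x, 14 wide, 6 thick) on top of the two posts; origin and axes are the rack's. They reach to x = -58 and +58 mm, underside 89.5 mm above the bench (2.5 mm above a bar), top 95.5 mm. They cover the bars' middles, so no bar can be lifted straight up; they do not give and must not be pulled at with more than 40 N.
- ball_bar: The wanted sanding bar: grey round shaft 24 mm in diameter, 150 mm long between two pale wooden collars (36 across, 6 thick), and a wooden BALL knob 36 mm across at its +y end (ball centre 104 mm from the origin). Origin: on the axis, mid shaft; y along the axis (the bar may turn about it). 0.16 to 0.31 kg. Starts in either side of the rack, its middle up to 6 mm along y from the rack's.
- stick_bar: The other sanding bar: same shaft, collars, origin and axes, but with a tapered 55 mm stick handle at its +y end instead of the ball. It lies in the other side of the rack and stays there.
- rest: Fixed brown wooden rest, base 100 (x) x 120 (y) x 12 mm, origin: centre of its underside on the bench; z up. Two 90 degree V notches, 45 mm wide at the top (76 mm high), 12 thick, at y = -48 and +48 mm; 84 mm of y clear between them. A bar lying in both has its axis along rest y, at x = 0, 70 mm above the bench, collars outside the notches; either way round will do.
- foam_a: Bystander, leave alone: cream foam block 50 x 110 x 30 mm. Origin: centre of its underside.
- foam_b: Bystander, leave alone: cream foam block 60 x 60 x 25 mm. Origin: centre of its underside.
- offcut: Bystander, leave alone: wooden offcut 90 x 30 x 18 mm. Origin: centre of its underside.
- tape: Bystander, leave alone: tape core ring, 90 mm across, 25 mm tall. Origin: centre of its underside.
- glue: Bystander, leave alone: white glue bottle, 52 mm across, 130 mm tall, standing. Origin: centre of its underside.
- driver: Bystander, leave alone: screwdriver lying on the bench, about 25 to 35 mm thick. Origin: centre of its underside.
- disc: Bystander, leave alone: wooden disc, 90 mm across, 14 mm thick. Origin: centre of its underside.
Things that resemble listed ones, but are neither listed nor needed, are in the scene too. Leave any red look-alike of the ball_bar alone.

How it is judged (in metres and radians):
On the way:
1. the ball-knobbed bar is out of its clips (more than 50 mm from where it was) (distance of ball_bar from where it was at the start of the episode above 0.05 m), for 0.1 s.
At the end, for the whole second after the job is handed in: The ball-knobbed bar lies still in both V notches of the rest (axis within 6 mm across, 5 mm in height and 0.08 rad of the notches' line; its middle within 18 mm of the rest's middle along the bar, so the collars are outside), let go; the other bar is still in its clips, within 6 mm of where it was (x of ball_bar in the frame of rest between -0.006 and 0.006 m and y of ball_bar in the frame of rest between -0.018 and 0.018 m and z of ball_bar in the frame of rest between 0.065 and 0.075 m and angle between the y axis of ball_bar and the y axis of rest, either way round below 0.08 rad and linear speed of ball_bar below 0.02 m/s and angular speed of ball_bar below 0.2 rad/s and contact force between the fingers and ball_bar below 0.1 N and distance of stick_bar from where it was at the start of the episode below 0.006 m); the robot touches nothing.
It fails at once if the bar is wrenched against the rigid hooks with more than 40 N (contact force between ball_bar and hooks above 40 N).
It fails at once if the bar is dropped or thrown (faster than 0.5 m/s with no finger on it) (linear speed of ball_bar above 0.5 m/s and contact force between the fingers and ball_bar below 0.05 N).
It fails at once if the other bar is moved by more than 10 mm (distance of stick_bar from where it was at the start of the episode above 0.01 m).
It fails at once if a bystander is moved by more than 25 mm (distance of any of foam_a, foam_b, offcut, tape, glue, driver, disc from where it was at the start of the episode above 0.025 m).
It also fails if it takes over 43 s, if anything falls off the work surface, if the arm or the gripper's body presses on something with over 40 N, if the wrist force passes 120 N, or if a joint passes its speed limit or range.

## Working session

There is one attempt and no reset: what is moved stays moved. The work goes in short steps, each a Python script; the robot and the scene stay as the last script left them, time stands still between calls to the robot, and variables do not carry over. Pictures are saved under pics/ and viewed, and the job is handed in when it is done.

```bash
mkdir -p pics; ls; python3 - <<'E'
from bench import robot
import cv2,json,numpy as np
for n in ("top","side","wrist"):
    d=robot.get_image(n); cv2.imwrite(f"pics/{n}0.png",d["img"])
    print(n,{k:(np.round(v,4).tolist() if not isinstance(v,float) else v) for k,v in d.items() if k!="img"})
print(robot.current_t(), robot.current_tcp_pos(), robot.current_eef_rot())
E
```

```text
pics
top {'fovy': 49.955858378095286, 'cx': 284.87608219314495, 'cy': 205.1615790752173, 'eye': [413.7337, 8.9981, 1298.4433], 'orientation': [-3.0383, -0.0027, -1.5754]}
side {'fovy': 51.68686892737654, 'cx': 280.4708489918595, 'cy': 210.09074302750608, 'eye': [118.9221, 645.9379, 1051.7932], 'orientation': [-2.4891, -0.0141, -2.5329]}
wrist {'fovy': 70.98184275325099, 'cx': 280.96172194644447, 'cy': 206.89031928476973, 'eye': [206.4953, -514.0497, 384.9296], 'orientation': [2.881, 0.0018, -1.3184]}
0.15 [ 137.57129657 -532.10348913  218.00739391] [-3.14022525e+00 -2.91767388e-04  2.52784313e-01]
```

View pics/top0.png

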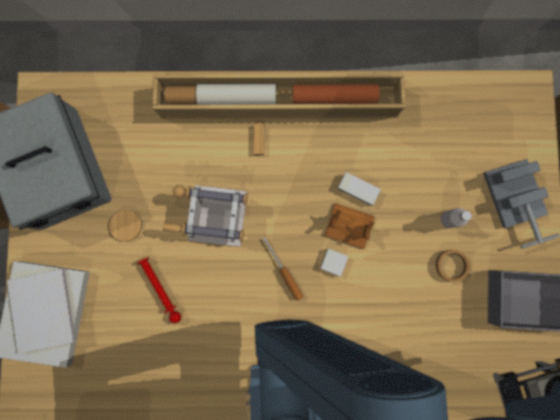

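View pics/side0.png

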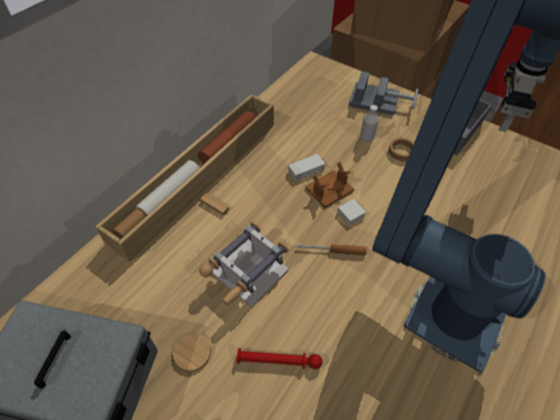

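View pics/wrist0.png

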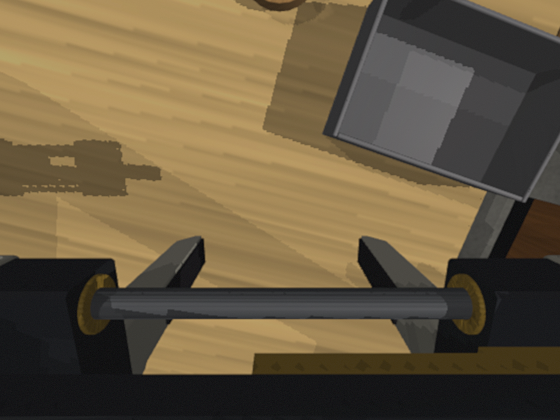

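The top view shows the rack at about (215,216), with a ball knob at (180,190) on its upper (far) bar and a stick handle at (173,228) on the lower bar. The brown rest is at about (350,226).

Things that could be mistaken for the ball bar:
- Rack upper bar with a round knob, (180,190) top and (207,268) side.
- Rack lower bar with a stick, (173,228). This is the stick_bar.
- Red ball bar, (160,290). This is the red look-alike.
- Rollers in the tray, (235,94) and (335,94).

The upper rack bar fits the description. I'll check it in close crops.

```bash
python3 - <<'E'
import cv2,numpy as np
t=cv2.imread("pics/top0.png"); s=cv2.imread("pics/side0.png")
a=cv2.resize(t[170:260,155:265],None,fx=7,fy=6.6,interpolation=cv2.INTER_CUBIC)
cv2.imwrite("pics/c_top_rack.png",cv2.resize(t[172:256,155:265],(770,588),interpolation=cv2.INTER_CUBIC))
cv2.imwrite("pics/c_side_rack.png",cv2.resize(s[215:311,190:310],(720,576),interpolation=cv2.INTER_CUBIC))
cv2.imwrite("pics/c_rest.png",np.hstack([cv2.resize(t[165:285,315:395],(400,600),interpolation=cv2.INTER_CUBIC),cv2.resize(s[145:245,280:380][:, :66],(396,600),interpolation=cv2.INTER_CUBIC)]))
E
```

```text
(no output)
```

View pics/c_top_rack.png

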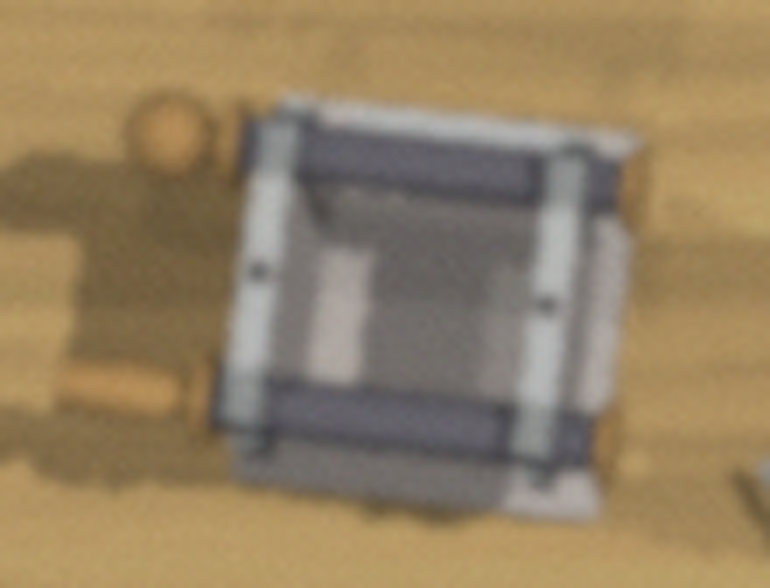

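View pics/c_side_rack.png

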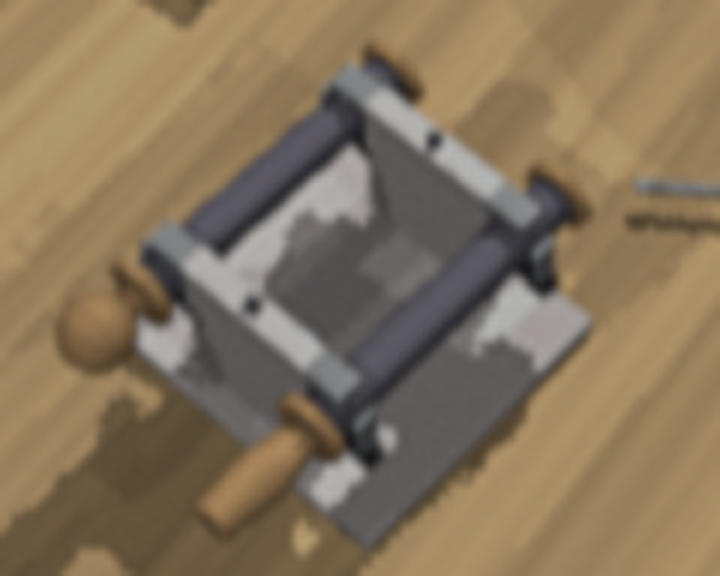

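View pics/c_rest.png

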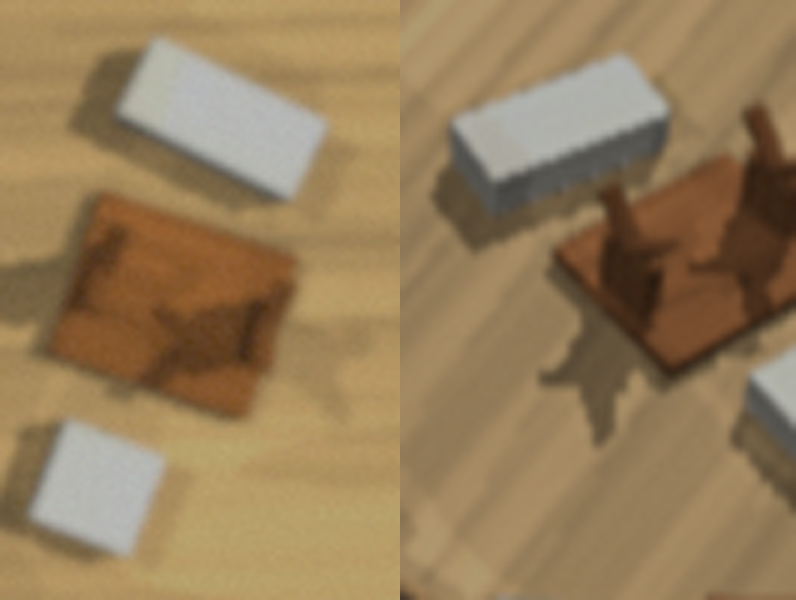

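The crops confirm it. The upper (far, world +x) bar has the round knob at top (179,191), and the lower one has the stick. Next I'll get coarse poses from the top and side pictures by fitting the known sizes.

```bash
cat > h.py <<'E'
import numpy as np, cv2
from scipy.spatial.transform import Rotation as Ro
from scipy.optimize import least_squares
def cam(d):
    f=d["img"].shape[0]/2/np.tan(np.radians(d["fovy"])/2)
    return dict(f=f,c=np.array([d["cx"],d["cy"]]),e=np.array(d["eye"]),R=Ro.from_euler("xyz",d["orientation"]).as_matrix())
def proj(c,P):
    q=(np.atleast_2d(P)-c["e"])@c["R"]; return q[:,:2]/q[:,2:]*c["f"]+c["c"]
def back(c,uv,z):
    r=np.c_[(np.atleast_2d(uv)-c["c"])/c["f"],np.ones(len(np.atleast_2d(uv)))]@c["R"].T
    return c["e"]+r*((z-c["e"][2])/r[:,2])[:,None]
def place(p,L):
    L=np.atleast_2d(np.array(L,float)); w=L.copy(); s,co=np.sin(p[2]),np.cos(p[2])
    w[:,0]=p[0]+co*L[:,0]-s*L[:,1]; w[:,1]=p[1]+s*L[:,0]+co*L[:,1]; return w
def fit(obs,p0):  # obs: list of (cam, local pts, uv)
    r=lambda p: np.concatenate([(proj(c,place(p,L))-uv).ravel() for c,L,uv in obs])
    s=least_squares(r,p0,loss="soft_l1"); return s.x, r(s.x).reshape(-1,2)
E
python3 - <<'E'
from bench import robot
from h import *
import pickle
ct=cam(robot.get_image("top")); cs=cam(robot.get_image("side"))
pickle.dump((ct,cs),open("cams.pkl","wb"))
T=lambda a:np.array(a,float)/7-0.5+[155,172]
S=lambda a:np.array(a,float)/6-0.5+[190,215]
# rack frame F: x outward(world +x), y to the ball
L=[[58,56,95.5],[-58,56,95.5],[58,-56,95.5],[-58,-56,95.5]]
ut=T([[284,112],[241,425],[574,153],[530,465]])
# base top corners
B=[[80,75,10],[80,-75,10],[-80,-75,10],[-80,75,10]]; ub=T([[288,95],[640,135],[600,520],[232,478]])
us=S([[168,240],[335,385],[345,75],[518,210]])
z=back(ct,ut,95.5); print("hook ends",z.round(1).tolist(), np.linalg.norm(z[0]-z[1]),np.linalg.norm(z[0]-z[2]))
c0=z[:,:2].mean(0)
for nm,o in (("top",[(ct,L,ut),(ct,B,ub)]),("side",[(cs,L,us)]),("both",[(ct,L,ut),(ct,B,ub),(cs,L,us)])):
    p,r=fit(o,[*c0,-0.1]); print(nm,p.round(3),r.round(1).tolist())
print("ball top",back(ct,T([[168,132]]),75).round(1),"side",back(cs,S([[97,325]]),75).round(1))
print("ball in F pred ball pix",(proj(ct,place(p,[[50,104,75]]))).round(1),T([168,132]))
# rest
R1=lambda a:np.array(a,float)/5-0.5+[315,165]; R2=lambda a:np.array(a,float)/6-0.5+[280,145]
C=[[50,60,12],[50,-60,12],[-50,-60,12],[-50,60,12]]
ur=R1([[100,193],[298,262],[246,418],[50,352]])
w=back(ct,ur,12);print("rest c",w.round(1).tolist(),np.linalg.norm(np.diff(w,axis=0),axis=1))
p,r=fit([(ct,C,ur)],[*w[:,:2].mean(0),-0.3]);print("rest",p.round(3),r.round(1).tolist())
us2=R2([[727,155]]); us3=R2([[555,250],[672,375]])
print(proj(cs,place(p,C)).round(1).tolist(),us2,us3)
E
```

```text
hook ends [[587.3, 246.7, 95.5], [467.1, 261.2, 95.5], [570.9, 135.1, 95.5], [451.4, 151.1, 95.5]] 121.0811836218011 112.80126365850452
top [ 5.19226e+02  1.98451e+02 -1.22000e-01] [[-0.1, 1.4], [0.1, -0.5], [-0.3, 0.4], [0.5, -1.3], [-0.4, -0.3], [0.9, -0.0], [-0.4, 0.3], [-0.1, 0.2]]
side [ 5.20772e+02  2.00665e+02 -1.35000e-01] [[-2.6, -2.6], [1.2, 0.7], [-1.1, -0.9], [1.6, 1.7]]
both [ 5.19335e+02  1.98719e+02 -1.22000e-01] [[-0.2, 1.3], [-0.1, -0.6], [-0.4, 0.3], [0.4, -1.3], [-0.5, -0.4], [0.8, -0.1], [-0.5, 0.3], [-0.2, 0.1], [-1.7, -2.4], [2.6, 0.4], [-0.7, -1.1], [2.4, 1.0]]
ball top [[582.6 296.   75. ]] side [[582.6 292.   75. ]]
ball in F pred ball pix [[178.5 190.7]] [178.5        190.35714286]
rest c [[552.5, -137.6, 12.0], [512.2, -250.3, 12.0], [423.5, -218.5, 12.0], [461.4, -107.6, 12.0]] [119.72524357  94.29940068 117.24647974]
rest [ 4.87414e+02 -1.78430e+02 -3.34000e-01] [[0.2, -0.6], [0.4, -1.0], [0.1, 1.0], [-0.8, 0.6]]
[[304.7, 185.7], [333.7, 169.6], [354.3, 188.7], [324.9, 206.1]] [[400.66666667 170.33333333]] [[372.         186.16666667]
 [391.5        207.        ]]
```

Both fits agree: the rack is at (519,199) with yaw -0.12, and the ball is predicted and seen within 0.3 px. The rest is at (487,-178) with yaw -0.33, and the side view matches within 1 px. Now a wrist look over the bar to refine.

```bash
python3 - <<'E'
from bench import robot
from h import *
# camera in tool frame from start
p=robot.current_tcp_pos(); R=Ro.from_euler("xyz",robot.current_eef_rot()).as_matrix()
c=cam(robot.get_image("wrist")); et=R.T@(c["e"]-p); Rt=R.T@c["R"]; print(et.round(1))
rack=np.array([519.3,198.7,-0.122]); psi=np.pi/2+rack[2]
Rn=Ro.from_euler("xyz",[np.pi,0,psi]).as_matrix()
best=None
for dy in range(-150,60,5):
    tcp=place(rack,[[25,dy,230]])[0]
    cc=dict(f=c["f"],c=c["c"],e=tcp+Rn@et,R=Rn@Rt)
    uv=proj(cc,place(rack,[[50,0,75]]))[0]
    if best is None or abs(uv[1]-150)<abs(best[1][1]-150): best=(tcp,uv,dy)
print(best)
t0=robot.current_t()
robot.move_ptp(best[0].tolist(),[np.pi,0,psi]); print(robot.current_t()-t0, robot.current_tcp_pos().round(1),robot.current_eef_rot().round(3), robot.current_qpos().round(2))
d=robot.get_image("wrist"); cv2.imwrite("pics/w1.png",d["img"])
import pickle; pickle.dump(cam(d),open("cw1.pkl","wb"))
E
```

```text
[  71.3   -0.4 -167. ]
(array([538.02930146, 146.02919911, 230.        ]), array([304.71761838, 148.74976372]), -50)
2.7750000000000004 [538.3 145.2 229.9] [3.142 0.    1.447] [ 0.06  0.26  1.5  -0.    1.38  0.19]
```

View pics/w1.png

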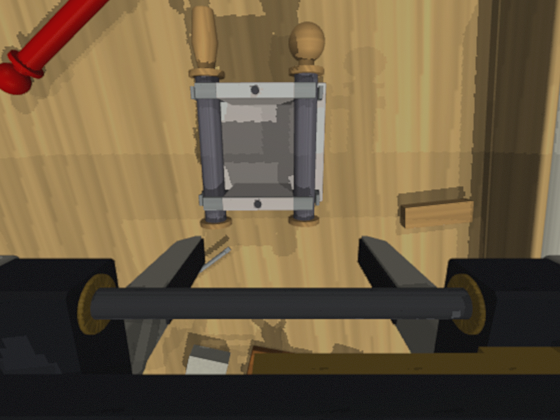

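In the wrist view the ball bar runs from its ball at (307,42) to the collar at (305,221). The stick bar is at its left at x≈210. I'll enlarge it to measure.

```bash
python3 - <<'E'
import cv2,numpy as np
w=cv2.imread("pics/w1.png")
cv2.imwrite("pics/w1a.png",cv2.resize(w[10:120,180:335],(775,550),interpolation=cv2.INTER_CUBIC))
cv2.imwrite("pics/w1b.png",cv2.resize(w[120:230,180:335],(775,550),interpolation=cv2.INTER_CUBIC))
g=w.astype(int)
for r in (105,120,135,150,165,180): print(r,[tuple(g[r,x]) [1] for x in range(286,330)])
E
```

```text
105 [np.int64(89), np.int64(88), np.int64(88), np.int64(89), np.int64(89), np.int64(92), np.int64(96), np.int64(81), np.int64(57), np.int64(49), np.int64(57), np.int64(63), np.int64(73), np.int64(81), np.int64(85), np.int64(82), np.int64(85), np.int64(90), np.int64(91), np.int64(86), np.int64(84), np.int64(86), np.int64(82), np.int64(85), np.int64(90), np.int64(91), np.int64(89), np.int64(82), np.int64(77), np.int64(76), np.int64(86), np.int64(145), np.int64(174), np.int64(172), np.int64(171), np.int64(170), np.int64(171), np.int64(171), np.int64(166), np.int64(147), np.int64(134), np.int64(136), np.int64(136), np.int64(135)]
120 [np.int64(93), np.int64(94), np.int64(94), np.int64(96), np.int64(102), np.int64(105), np.int64(107), np.int64(92), np.int64(61), np.int64(52), np.int64(61), np.int64(70), np.int64(80), np.int64(89), np.int64(92), np.int64(92), np.int64(90), np.int64(93), np.int64(94), np.int64(94), np.int64(96), np.int64(96), np.int64(93), np.int64(96), np.int64(100), np.int64(95), np.int64(87), np.int64(79), np.int64(76), np.int64(73), np.int64(100), np.int64(156), np.int6
[... 2026 characters left out ...]
np.int64(137), np.int64(140), np.int64(138), np.int64(135)]
180 [np.int64(92), np.int64(90), np.int64(90), np.int64(108), np.int64(138), np.int64(153), np.int64(154), np.int64(115), np.int64(46), np.int64(47), np.int64(60), np.int64(68), np.int64(78), np.int64(84), np.int64(84), np.int64(83), np.int64(86), np.int64(88), np.int64(88), np.int64(90), np.int64(91), np.int64(89), np.int64(94), np.int64(95), np.int64(91), np.int64(82), np.int64(78), np.int64(75), np.int64(86), np.int64(144), np.int64(172), np.int64(171), np.int64(168), np.int64(170), np.int64(170), np.int64(168), np.int64(147), np.int64(127), np.int64(127), np.int64(128), np.int64(131), np.int64(135), np.int64(138), np.int64(138)]
```

View pics/w1a.png

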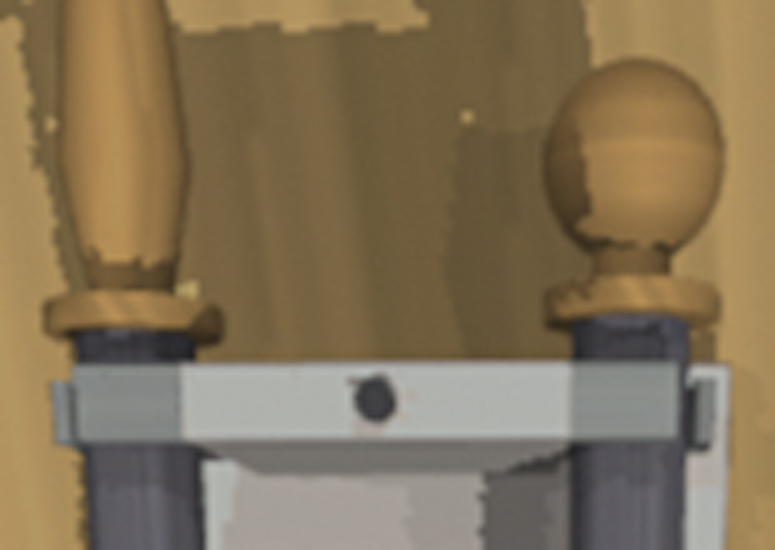

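View pics/w1b.png

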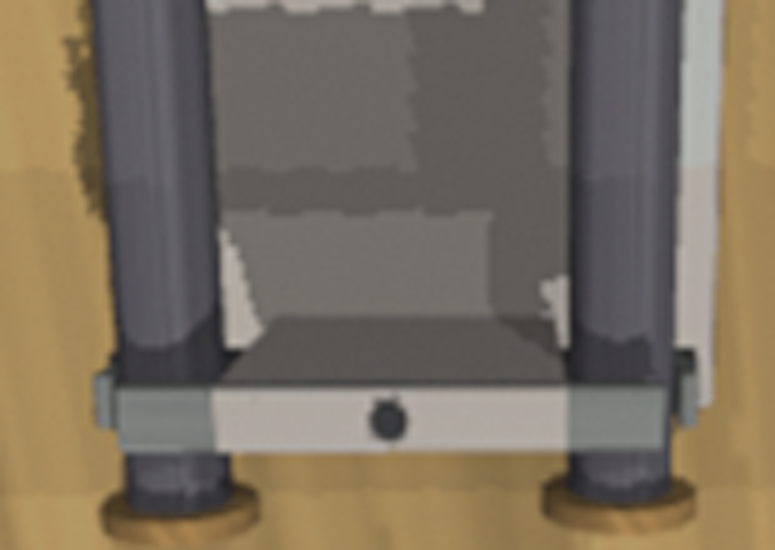

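```bash
python3 - <<'E'
from h import *
import pickle
c=pickle.load(open("cw1.pkl","rb"))
A=lambda a:np.array(a,float)/5-0.5+[180,10]; B=lambda a:np.array(a,float)/5-0.5+[180,120]
L=[[-58,63,95.5],[58,63,95.5],[-58,49,95.5],[58,49,95.5],[-58,-49,95.5],[58,-49,95.5],[-58,-63,95.5],[58,-63,95.5]]
uv=np.vstack([A([[75,362],[681,362],[77,442],[681,442]]),B([[117,385],[668,385],[119,452],[668,452]])])
p,r=fit([(c,L,uv)],[519,199,-.12]); print("rack wrist",p.round(3),r.round(2).tolist())
w=back(c,np.array([[304.9,105],[304.2,150],[303.9,180]]),75); print(w.round(1).tolist(), "yaw",np.arctan2(*(w[0]-w[2])[[0,1]])*-1)
s=lambda q,P: np.array([(P[:,0]-q[0])*np.cos(q[2])+(P[:,1]-q[1])*np.sin(q[2]),-(P[:,0]-q[0])*np.sin(q[2])+(P[:,1]-q[1])*np.cos(q[2])]).T
print("bar in rack",s(p,w).round(1).tolist())
b=back(c,A([[635,157]]),75);print("ball in rack",s(p,b).round(1),b.round(1))
E
```

```text
rack wrist [ 5.20068e+02  1.99088e+02 -1.22000e-01] [[-0.26, 0.32], [0.39, 0.01], [0.47, -0.07], [-0.02, -0.37], [-0.34, 0.41], [-0.05, 0.2], [0.19, -0.14], [-0.39, -0.34]]
[[574.3, 236.5, 75.0], [568.8, 190.9, 75.0], [565.2, 158.5, 75.0]] yaw -0.11691432342080513
bar in rack [[49.3, 43.7], [49.4, -2.2], [49.7, -34.8]]
ball in rack [[ 49.8 103.4]] [[582.  295.7  75. ]]
```

The three views agree within about 1.5 mm: rack (520.1,199.1) with yaw -0.122, and the bar axis at rack x≈49.5 (expected 50) with its middle at y≈-0.5. I'll grip near the middle, 4 mm toward the ball.

```bash
python3 - <<'E'
from bench import robot
from h import *
rack=np.array([520.07,199.09,-0.122]); psi=np.pi/2+rack[2]
g=lambda x,y,z: place(rack,[[x,y,z]])[0].tolist()
robot.move_ptp(g(49.6,4,150),[np.pi,0,psi])
print(robot.current_tcp_pos().round(2),robot.current_contact_force().round(2))
print(robot.move_linear(g(49.6,4,56),speed=90,f_stop=8))
print(robot.current_t(),robot.current_tcp_pos().round(2),np.round(g(49.6,4,56),2),robot.current_contact_force().round(2))
d=robot.get_image("wrist"); cv2.imwrite("pics/w2.png",d["img"])
d=robot.get_image("side"); cv2.imwrite("pics/s2.png",cv2.resize(d["img"][180:330,150:350],(800,600)))
E
```

```text
[569.41 196.58 149.7 ] [-0.42 -0.33  0.56]
False
4.8 [570.32 197.13  56.69] [569.79 197.02  56.  ] [-0.05 -0.04 -0.1 ]
```

View pics/w2.png

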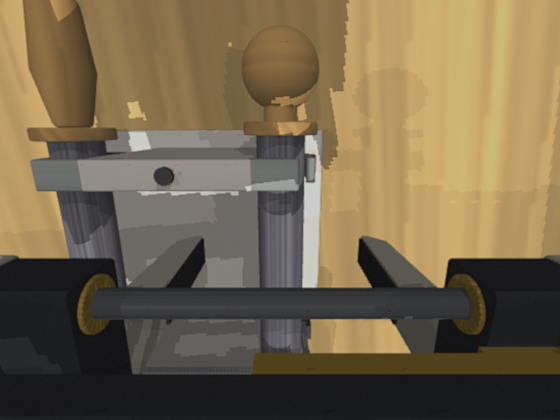

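View pics/s2.png

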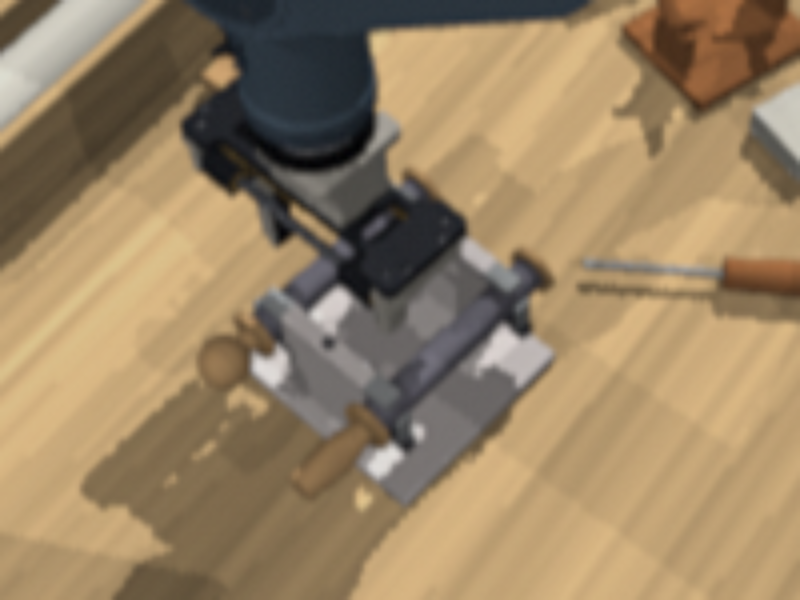

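The bar runs centred between the fingers (x≈281, with finger tips at 204 and 359), and nothing is being touched. Now I'll close and check forces before pulling.

```bash
python3 - <<'E'
from bench import robot
from h import *
rack=np.array([520.07,199.09,-0.122])
g=lambda x,y,z: place(rack,[[x,y,z]])[0].tolist()
robot.move_gripper(0.0)
print("w",robot.current_gripper_width()*93,robot.current_tcp_pos().round(2),robot.current_contact_force().round(2),robot.current_t())
robot.move_linear(g(62,4,56),speed=50,f_stop=35)
print(robot.current_tcp_pos().round(2),robot.current_contact_force().round(2),robot.current_ft_torque().round(2))
E
```

```text
w 23.46110743242012 [569.89 197.04  56.06] [ 0.25  0.26 -0.75] 5.9917
[575.39 196.34  55.81] [-19.33   2.    14.87] [ 0.27  3.11 -0.09]
```

```bash
python3 - <<'E'
from bench import robot
robot.sleep(0.1)
for i in range(2):
    print(robot.current_t(),robot.current_tcp_pos().round(2),robot.current_contact_force().round(2),robot.current_eef_rot().round(3),robot.current_gripper_width()*93)
    robot.sleep(.05)
d=robot.get_image("side")
import cv2; cv2.imwrite("pics/s3.png",cv2.resize(d["img"][200:310,170:310],(763,600)))
E
```

```text
6.4917 [575.41 196.32  55.8 ] [-17.36   1.85  14.28] [-3.129e+00  1.000e-03  1.449e+00] 23.1438799158597
6.5417 [575.4  196.32  55.81] [-18.47   1.69  13.91] [-3.129e+00  1.000e-03  1.449e+00] 23.084388567556534
```

View pics/s3.png

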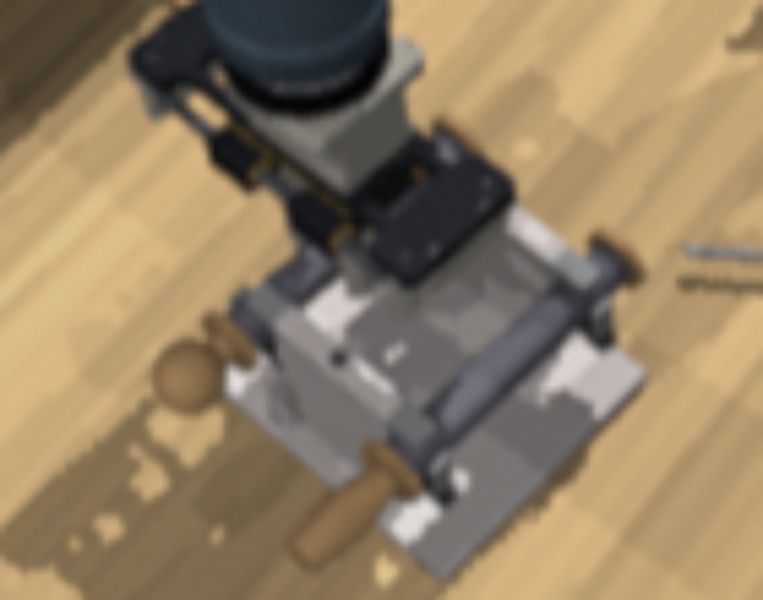

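The first pull stopped at 5.6 mm with 18 N outward and 14 N upward on the tool. That is the bar bearing on the ledges and jaws, well inside the limits, and it isn't touching the hooks. I'll go on in steps, slightly raised, watching Fz.

```bash
python3 - <<'E'
from bench import robot
from h import *
rack=np.array([520.07,199.09,-0.122])
g=lambda x,y,z: place(rack,[[x,y,z]])[0].tolist()
for x,z in ((57,56.4),(61,56.5),(66,56.6),(71,56.6)):
    s=robot.move_linear(g(x,4,z),speed=40,f_stop=30)
    t=robot.current_tcp_pos(); F=robot.current_contact_force()
    print(x,s,robot.current_t(),((t-np.array(g(49.6,4,56))).round(2)),F.round(1),robot.current_ft_torque().round(2))
    if s or F[2]<-12: break
E
```

```text
57 False 6.9167 [ 2.98 -0.36 -0.07] [-11.    0.8   6.4] [0.2  1.75 0.04]
61 False 7.1667 [ 5.02 -0.61 -0.12] [-16.6   0.8  10.1] [ 0.27  2.7  -0.05]
66 False 7.4417 [ 7.12 -0.87 -0.2 ] [-23.5   2.1  16.4] [ 0.45  4.04 -0.06]
71 False 7.7167 [ 8.31 -1.02 -0.29] [-33.2   3.9  23.4] [ 0.59  5.83 -0.1 ]
```

The arm gives under load: 21 mm commanded moved it only 8 mm, and it sags about 0.3 mm, pressing the bar on the ledges (Fz +23). I'll relieve that by raising the command slightly in place. The hook gap is 2.5 mm, and I'm watching Fz.

```bash
python3 - <<'E'
from bench import robot
from h import *
rack=np.array([520.07,199.09,-0.122])
g=lambda x,y,z: place(rack,[[x,y,z]])[0].tolist()
for x,z in ((71,57.4),(71,58.2),(71,59)):
    s=robot.move_linear(g(x,4,z),speed=20,f_stop=25)
    t=robot.current_tcp_pos(); F=robot.current_contact_force()
    print(x,z,s,round(robot.current_t(),2),((t-np.array(g(49.6,4,56))).round(2)),F.round(1),robot.current_ft_torque().round(2),robot.current_eef_rot().round(3),robot.current_gripper_width()*93)
    if s or F[2]<-6 or t[2]>57.2: break
E
```

```text
71 57.4 False 7.97 [ 8.3  -1.07 -0.25] [-31.3   2.9  18.9] [ 0.61  5.44 -0.04] [-3.116e+00  3.000e-03  1.450e+00] 23.349969481417585
71 58.2 False 8.22 [ 8.7  -1.11 -0.14] [-28.2   3.5  14.5] [ 0.69  4.91 -0.08] [-3.117e+00  3.000e-03  1.450e+00] 23.390222908332483
71 59 False 8.47 [ 9.55 -1.26 -0.09] [-24.1   4.1   7. ] [ 0.71  4.22 -0.09] [-3.118e+00  3.000e-03  1.450e+00] 23.404561079516704
```

```bash
python3 - <<'E'
from bench import robot
from h import *
rack=np.array([520.07,199.09,-0.122])
g=lambda x,y,z: place(rack,[[x,y,z]])[0].tolist()
x,z=71,59.0
R=np.array([[np.cos(.122),-np.sin(.122)],[np.sin(.122),np.cos(.122)]])
for i in range(14):
    t=robot.current_tcp_pos(); F=robot.current_contact_force()
    dz=t[2]-56.06
    x+=3
    if F[2]>5 and dz<0.5: z+=0.9
    elif F[2]>2 and dz<0.5: z+=0.4
    elif F[2]<-4 or dz>1.0: z-=0.5
    s=robot.move_linear(g(x,4,z),speed=35,f_stop=20)
    t=robot.current_tcp_pos(); F=robot.current_contact_force()
    out=(t-np.array(g(49.6,4,56)))@np.array([np.cos(.122),-np.sin(.122),0])
    print(x,round(z,1),s,round(robot.current_t(),2),"out",round(out,1),"z",round(t[2]-56.06,2),F.round(1),round(robot.current_gripper_width()*93,2))
    if s or F[2]<-12 or F[0]<-40 or out>30: break
E
```

```text
74 59.9 False 8.72 out 14.2 z -0.22 [-18.    3.6  -1.8] 23.39
77 59.9 False 8.97 out 17.0 z -0.26 [-18.9   3.2  -1.4] 22.72
80 59.9 False 9.22 out 20.7 z 0.27 [-18.7   1.7   1.5] 23.46
83 59.9 False 9.47 out 24.6 z 0.69 [-16.9   2.6   2. ] 22.93
86 59.9 False 9.72 out 27.5 z 0.56 [-17.1   2.    0.3] 23.2
89 59.9 False 9.97 out 32.5 z 1.59 [-13.    0.6   5.6] 23.28
```

The bar is 32 mm out, past the 20 mm needed to clear the hooks, with loads falling. I'll finish outward, then lift and look.

```bash
python3 - <<'E'
from bench import robot
from h import *
rack=np.array([520.07,199.09,-0.122])
g=lambda x,y,z: place(rack,[[x,y,z]])[0].tolist()
for x,z,v in ((112,60,60),(118,190,100)):
    s=robot.move_linear(g(x,4,z),speed=v,f_stop=25)
    print(s,round(robot.current_t(),2),robot.current_tcp_pos().round(1),np.round(g(x,4,z),1),robot.current_contact_force().round(1),robot.current_gripper_width()*93)
    if s: break
for n in ("side","wrist"):
    d=robot.get_image(n); cv2.imwrite(f"pics/{n}4.png",d["img"])
E
```

```text
False 10.5 [631.5 189.2  59.3] [631.7 189.4  60. ] [-0.7  0.4 -1.9] 23.311150409213813
False 11.95 [637.2 188.6 189. ] [637.7 188.7 190. ] [-0.3 -0.6 -2.7] 23.348424080930975
```

View pics/side4.png

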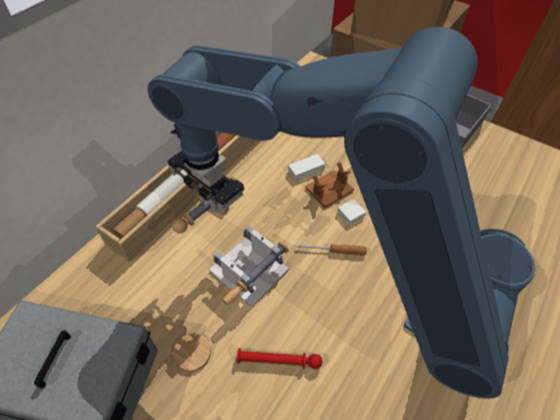

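View pics/wrist4.png

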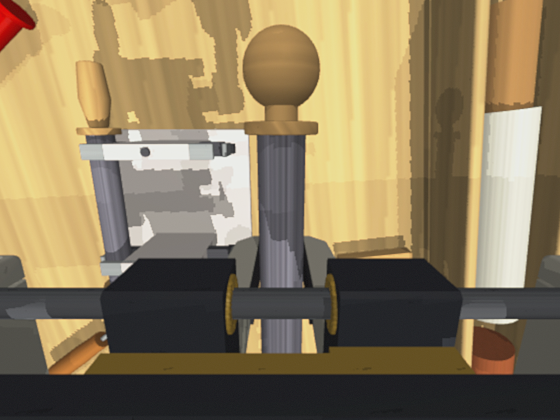

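The bar is out and held: the ball at (281,67) and collar at row 128 are exactly where they were in the tool view before the grip, so it hasn't slipped or tilted. The stick bar is still in its place. I'll carry it at height toward the rest and refine the rest pose with the wrist camera on the way.

```bash
python3 - <<'E'
from bench import robot
from h import *
import pickle
rest=np.array([487.4,-178.4,-0.334]); psi=np.pi/2+rest[2]
p=robot.current_tcp_pos(); R=Ro.from_euler("xyz",robot.current_eef_rot()).as_matrix()
c=cam(robot.get_image("wrist")); et=R.T@(c["e"]-p); Rt=R.T@c["R"]
Rn=Ro.from_euler("xyz",[np.pi,0,psi]).as_matrix()
best=None
for dy in range(-200,60,5):
    tcp=place(rest,[[80,dy,225]])[0]
    cc=dict(f=c["f"],c=c["c"],e=tcp+Rn@et,R=Rn@Rt); uv=proj(cc,place(rest,[[0,0,40]]))[0]
    if best is None or abs(uv[1]-160)<abs(best[1][1]-160): best=(tcp,uv,dy)
print(best)
robot.move_ptp(best[0].tolist(),[np.pi,0,psi]); print(robot.current_t(),robot.current_tcp_pos().round(1),robot.current_eef_rot().round(3),robot.current_gripper_width()*93)
d=robot.get_image("wrist"); cv2.imwrite("pics/w5.png",d["img"]); pickle.dump(cam(d),open("cw5.pkl","wb"))
E
```

```text
(array([ 551.50522769, -237.69181886,  225.        ]), array([213.86528773, 160.42406302]), -35)
13.7083 [ 551.9 -236.6  224.9] [-3.142e+00 -1.000e-03  1.238e+00] 22.897050125015806
```

View pics/w5.png

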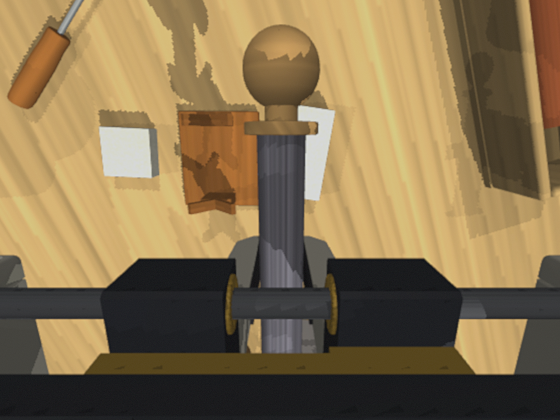

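The rest is at (218,160), partly behind the held bar. I'll overlay the coarse model on it.

```bash
python3 - <<'E'
from h import *
import pickle
c=pickle.load(open("cw5.pkl","rb")); w=cv2.imread("pics/w5.png")
rest=[487.4,-178.4,-0.334]
C=[[50,60,12],[50,-60,12],[-50,-60,12],[-50,60,12]]
V=[]
for s in (1,-1):
    for y in (54,42): V.append([[-22.5,s*y,76],[0,s*y,53.5],[22.5,s*y,76]])
x0,y0,k=165,95,5
im=cv2.resize(w[95:215,165:315],(750,600),interpolation=cv2.INTER_CUBIC)
q=lambda P:((proj(c,place(rest,P))-[x0,y0]+.5)*k).astype(int)
im2=im.copy()
cv2.polylines(im2,[q(C)],True,(0,255,0),1)
for v in V: cv2.polylines(im2,[q(v)],False,(255,255,0),1)
cv2.imwrite("pics/w5a.png",im); cv2.imwrite("pics/w5b.png",im2)
E
```

```text
(no output)
```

View pics/w5b.png

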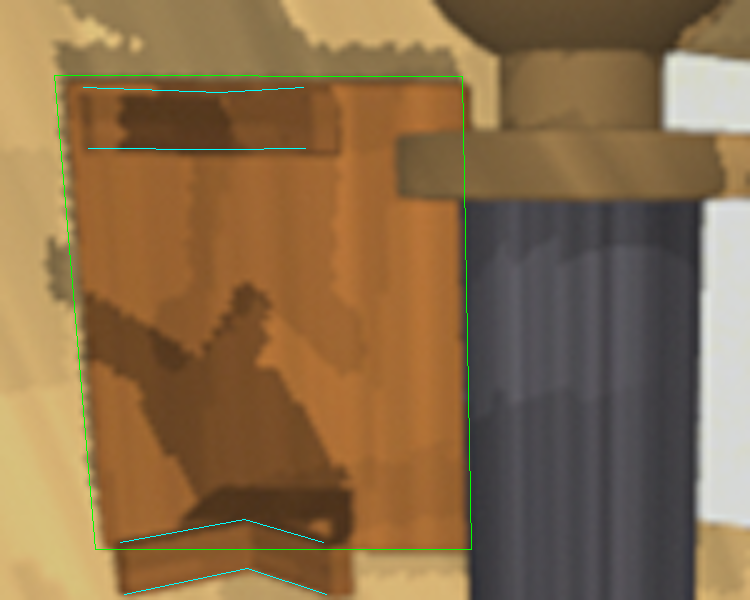

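View pics/w5a.png

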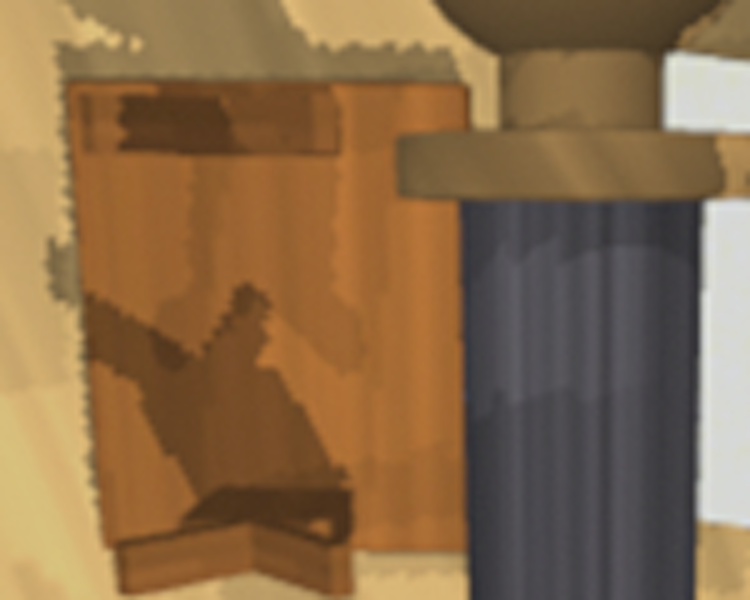

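```bash
python3 - <<'E'
from h import *
import pickle
c=pickle.load(open("cw5.pkl","rb")); ct,cs=pickle.load(open("cams.pkl","rb"))
A=lambda a:np.array(a,float)/5-0.5+[165,95]
C=[[50,60,12],[50,-60,12],[-50,-60,12],[-50,60,12]]
L1=[[-50,60,12],[50,60,12],[-50,-60,12]]; u1=A([[69,82],[469,85],[106,547]])
L2=[[0,-42,53.5]]; u2=A([[250,525]])
p,r=fit([(c,L1,u1)],[487,-178,-.33]); print("wrist base",p.round(3),r.round(1).tolist())
p,r=fit([(c,L1,u1),(c,L2,u2)],[487,-178,-.33]); print("wrist+V",p.round(3),r.round(1).tolist())
ur=np.array([[100,193],[298,262],[246,418],[50,352]])/5-0.5+[315,165]
us=np.array([[155/6+279.5,250/6+144.5],[327/6+279.5,155/6+144.5],[272/6+279.5,375/6+144.5]])
Ls=[[50,60,12],[50,-60,12],[-50,60,12]]
p,r=fit([(cs,Ls,us)],[487,-178,-.33]); print("side",p.round(3),r.round(1).tolist())
p,r=fit([(c,L1,u1),(c,L2,u2),(ct,C,ur),(cs,Ls,us)],[487,-178,-.33]); print("all",p.round(3),r.round(1).tolist())
E
```

```text
wrist base [ 4.89323e+02 -1.80521e+02 -3.40000e-01] [[-0.4, -0.3], [1.0, -0.4], [-0.3, 1.2]]
wrist+V [ 4.88939e+02 -1.80404e+02 -3.43000e-01] [[-0.6, -0.4], [0.8, -0.2], [-0.8, 1.1], [0.5, -0.0]]
side [ 4.85087e+02 -1.76347e+02 -3.43000e-01] [[-0.4, 0.1], [0.2, -0.0], [0.1, -0.1]]
all [ 4.88428e+02 -1.79970e+02 -3.40000e-01] [[-1.3, -0.5], [0.1, -0.5], [-1.1, 1.1], [0.1, -0.2], [0.8, -1.1], [1.0, -1.2], [0.5, 0.8], [-0.3, 0.1], [-0.6, -1.0], [-0.2, -1.2], [-0.1, -1.4]]
```

The wrist fit gives (488.9,-180.4,-0.34), and the combined fit of all views differs by under 1 mm. The side camera alone is about 4 mm off, and I give it less weight. I'll place at (488.8,-180.2) with yaw -0.341: approach, then a slow descent with a force stop.

```bash
python3 - <<'E'
from bench import robot
from h import *
rest=np.array([488.8,-180.2,-0.341]); psi=np.pi/2+rest[2]
g=lambda x,y,z: place(rest,[[x,y,z]])[0].tolist()
robot.move_linear(g(0,4.5,160),ori=[np.pi,0,psi],speed=80)
print(robot.move_linear(g(0,4.5,62),speed=70,f_stop=8), robot.current_t(),robot.current_tcp_pos().round(2),robot.current_contact_force().round(2))
robot.sleep(0.2); F0=robot.current_contact_force(); print(F0.round(2))
s=robot.move_linear(g(0,4.5,49.5),speed=12,f_stop=5)
t=robot.current_tcp_pos(); F=robot.current_contact_force()
print(s,robot.current_t(),t.round(2),np.round(g(0,4.5,51),2),(F-F0).round(2),robot.current_ft_torque().round(2))
for n in ("side","wrist","top"):
    d=robot.get_image(n); cv2.imwrite(f"pics/{n}6.png",d["img"])
s=cv2.imread("pics/side6.png"); cv2.imwrite("pics/side6c.png",cv2.resize(s[120:240,260:420],(800,600),interpolation=cv2.INTER_CUBIC))
E
```

```text
False 16.8167 [ 490.62 -176.16   62.47] [-0.1  -0.12 -3.25]
[ 1.03 -0.1  -3.  ]
True 17.8583 [ 490.47 -176.07   51.29] [ 490.3  -175.96   51.  ] [-1.95 -0.44  8.8 ] [-0.02 -0.05  0.06]
```

View pics/side6c.png

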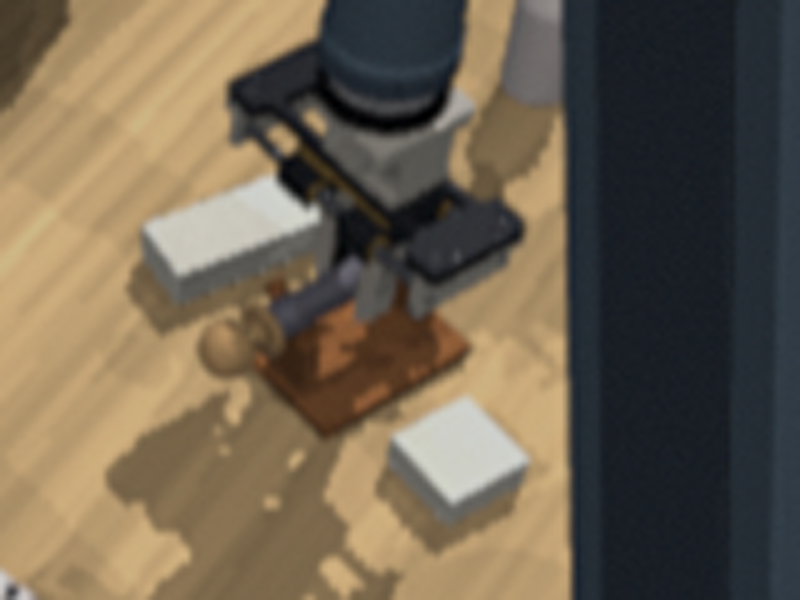

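View pics/wrist6.png

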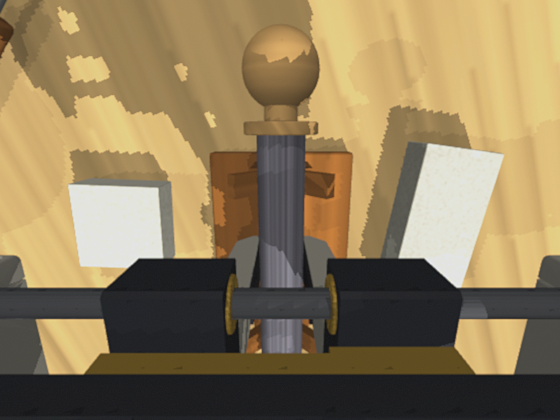

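Contact came at TCP z 51.3 (51 expected), with only 2 N sideways. The notch plate is centred about the shaft (231–335 about x≈281) and the collar is outside it. I'll release and retreat straight up.

```bash
python3 - <<'E'
from bench import robot
from h import *
import pickle
robot.move_gripper(0.5)
print(robot.current_gripper_width()*93,robot.current_contact_force().round(2),robot.current_t())
t=robot.current_tcp_pos().copy()
print(robot.move_linear([t[0],t[1],130],speed=80,f_stop=6))
rest=np.array([488.8,-180.2,-0.341]); g=lambda x,y,z: place(rest,[[x,y,z]])[0].tolist()
robot.move_linear(g(10,-60,250),speed=120)
print(robot.current_t(),robot.current_contact_force().round(2),robot.current_gripper_width())
cams={}
for n in ("side","wrist","top"):
    d=robot.get_image(n); cv2.imwrite(f"pics/{n}7.png",d["img"]); cams[n]=cam(d)
pickle.dump(cams,open("c7.pkl","wb"))
s=cv2.imread("pics/side7.png"); cv2.imwrite("pics/side7c.png",cv2.resize(s[120:320,180:420],(720,600),interpolation=cv2.INTER_CUBIC))
E
```

```text
46.2488125513401 [-0.16 -0.04 -0.15] 18.6167
False
21.0583 [0.32 0.04 0.13] 0.4982707159850077
```

View pics/wrist7.png

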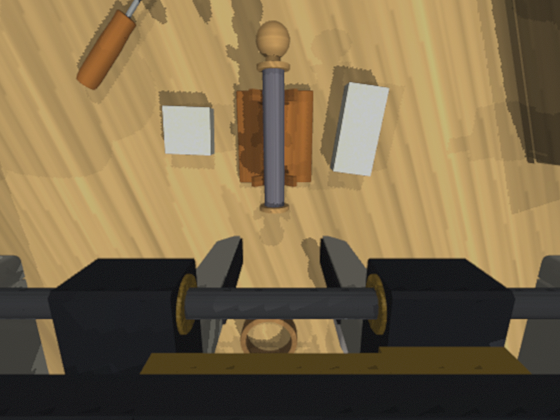

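View pics/side7c.png

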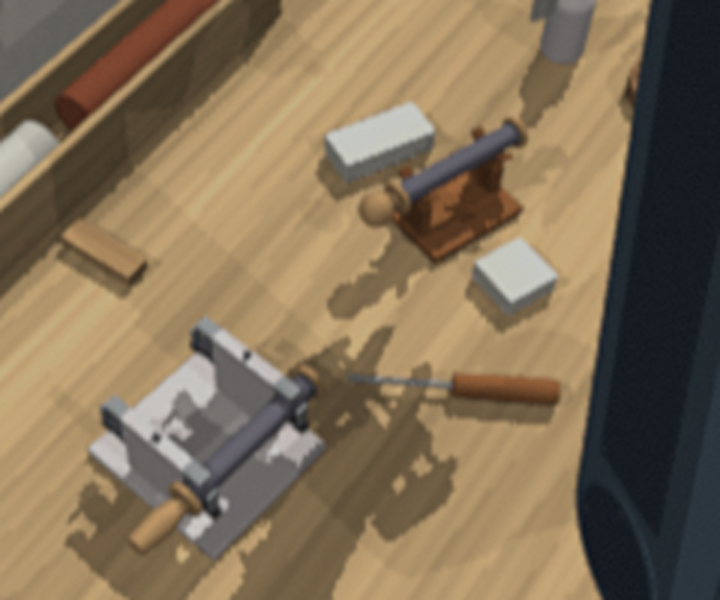

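The bar lies in both notches: ball at (273,38), collars outside, far collar at (274,207). The stick bar is still in its clips. A numeric check before handing in.

```bash
python3 - <<'E'
from h import *
import pickle
c=pickle.load(open("c7.pkl","rb"))["wrist"]
w=cv2.imread("pics/wrist7.png")
cv2.imwrite("pics/w7c.png",cv2.resize(w[15:220,215:335],(468,800))[:600])
cv2.imwrite("pics/w7c.png",cv2.resize(w[75:215,215:335],(514,600),interpolation=cv2.INTER_CUBIC))
m=lambda P,q: np.array([(P[:,0]-q[0])*np.cos(q[2])+(P[:,1]-q[1])*np.sin(q[2]),-(P[:,0]-q[0])*np.sin(q[2])+(P[:,1]-q[1])*np.cos(q[2])]).T
q=[488.8,-180.2,-.341]
for r in (90,120,150,180): print(r,[int(v) for v in w[r,255:295,2]])
P=back(c,[[273,38.5],[274.3,205]],70); print("ball/collar in rest",m(P,q).round(1).tolist())
# model overlay of rest base corners
print(proj(c,place(q,[[50,60,12],[50,-60,12],[-50,-60,12],[-50,60,12]])).round(1).tolist())
a,b=cv2.imread("pics/top0.png"),cv2.imread("pics/top7.png")
d=cv2.absdiff(a,b).max(2)
def sh(x0,y0,x1,y1):
    f=lambda i:np.float32(cv2.cvtColor(i,cv2.COLOR_BGR2GRAY)[y0:y1,x0:x1]); return cv2.phaseCorrelate(f(a),f(b),cv2.createHanningWindow((x1-x0,y1-y0),cv2.CV_32F))
print("stick shift px",sh(158,215,250,250)," driver",sh(255,232,310,305))
cv2.imwrite("pics/top7c.png",cv2.resize(np.hstack([a[170:300,150:270],b[170:300,150:270]]),(800,433)))
E
```

```text
90 [121, 122, 123, 124, 118, 97, 83, 69, 59, 70, 85, 95, 101, 102, 103, 103, 105, 105, 109, 108, 108, 112, 113, 108, 96, 92, 93, 88, 77, 88, 98, 94, 91, 94, 101, 104, 102, 101, 107, 120]
120 [96, 97, 89, 82, 82, 82, 83, 73, 60, 64, 77, 90, 99, 101, 101, 103, 106, 105, 108, 108, 105, 111, 113, 108, 96, 93, 94, 88, 79, 122, 147, 151, 160, 166, 162, 156, 151, 147, 146, 143]
150 [96, 97, 96, 97, 98, 98, 100, 101, 82, 62, 69, 85, 96, 100, 103, 105, 105, 105, 106, 110, 106, 109, 115, 109, 99, 93, 92, 88, 80, 132, 162, 161, 160, 160, 158, 154, 149, 148, 150, 153]
180 [118, 121, 121, 121, 123, 125, 119, 98, 72, 62, 66, 79, 92, 99, 102, 103, 105, 105, 107, 111, 106, 110, 116, 111, 100, 93, 93, 89, 79, 86, 94, 92, 91, 95, 102, 104, 103, 103, 115, 124]
ball/collar in rest [[0.0, 104.0], [0.3, -77.6]]
[[313.6, 90.0], [311.1, 182.3], [239.1, 182.2], [235.7, 90.0]]
stick shift px ((0.11857366614512443, -0.1235936344653581), 0.8908690263827642)  driver ((0.15184982270434233, 0.14298297788128167), 0.6076650492350261)
```

View pics/w7c.png

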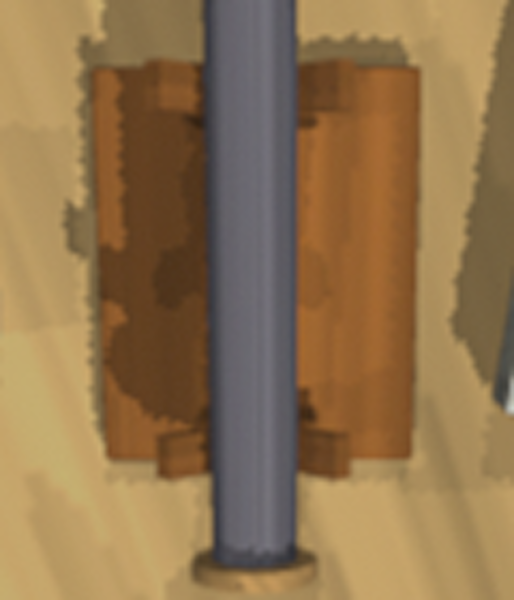

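View pics/top7c.png

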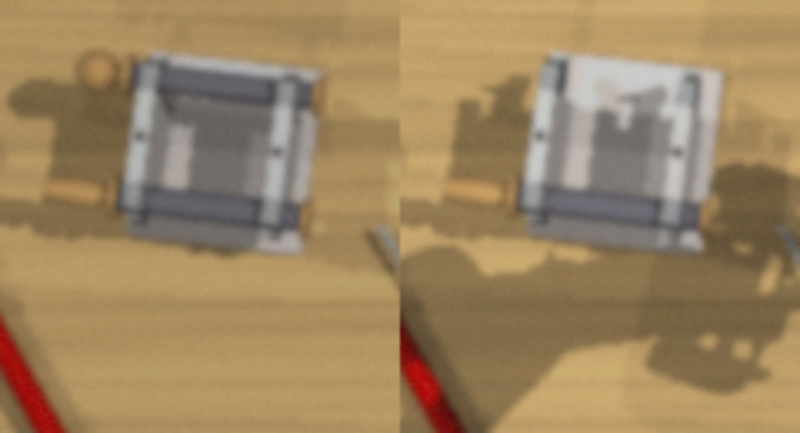

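The ball centre is at rest (0.0, 104.0) mm, so the bar's middle is within about 1 mm of the rest's middle and the axis is straight. The stick bar moved about 0.17 px (under 0.5 mm). Handing in.

```bash
python3 - <<'E'
from bench import robot
print(robot.current_t(),robot.current_contact_force().round(2)); robot.hand_in()
E
```

```text
21.2083 [-0.1  -0.14 -0.61]
the job is handed in; nothing more can be done
```

The ball-knobbed bar is out of the rack, lying in both V notches of the rest and let go. I handed the job in at 21.2 s of the 43 s allowed; no verdict is reported.

**How it went:** I gripped the bar near its middle and moved it level and outward past the jaws. The first pull tripped its force stop, because the arm gave under load and pressed the bar onto the ledges. I relieved that with small upward corrections and went on in steps. After a step, the tool force read at most about 33 N outward and 23 N vertical. The vertical force was upward on the tool except for about 2 N in a couple of steps, so there was no sign of pulling on the hooks. I then lifted the bar clear, lowered it slowly into the notches until it touched at the expected height, opened the gripper and backed off.

**Last checks:**
- **Bar in the rest:** the axis is about 0–0.3 mm off the notch line, the middle is about 0–3 mm off along the bar (the two ends read differently), and both collars are outside the notches.
- **Other bar and bystanders:** the stick bar moved less than 0.5 mm and is still in its clips. The screwdriver measured unmoved. The foam blocks and offcut look untouched; I did not measure the others.
- **Robot:** the gripper was well clear, with tool force near zero.

**One disagreement:** the side camera alone put the rest about 4–5 mm from the wrist-camera fit. I weighted the wrist camera, and the contact height and the final picture bore that out.

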